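Take the bench pin off its peg and press it home on its mount

ROBOT

A 6-joint arm with a two-finger parallel gripper is mounted at the origin on the work surface. World frame = base frame: x ahead of the robot, y to its left, z up, the work surface at z = 0. Lengths are in m, angles in degrees, forces in N, time in s.
With the tool pointing down it reaches from about 0.275 to 0.725 m from the base axis. Payload 15.9 kg.
Tool frame: the origin (TCP) lies on the centre line of the jaws, within the pads' length; the fingertips stand r.nose_length ahead of it and the grasp point (between the pads) lies 3 mm ahead of it (r.nose_length is the distance from the TCP to the fingertips, in m); z points along the fingers, y is the direction in which the jaws open and shut (so a half turn about z gives the same grasp; the last joint's range is limited). The gripper opens to 85 mm and grips with 20 to 120 N. Pads are 22 mm wide; open, the fingers measure 114 mm over their backs; the gripper's body (76 mm by 85 mm) begins 54 mm behind the grasp point. The pads swing forward as they close: fully open they stand 13 mm farther back than shut.
Start: joints at [66.177, 12.198, -1.971, 75.831, 0, 90], TCP at [0.202, 0.457, 0.253] pointing down, gripper open.
Joint ranges: [-170.91, 170.91], [-42.67, 98.43], [-65.05, 77.54], [-120.47, 116.71], [-90, 82.35], [-180, 180]. Speed limits (degrees/s): [108.29, 108.29, 136.94, 147.25, 180, 180].

INTERFACE

Orientations are given as [roll, pitch, yaw] about the fixed x, y, z axes, in that order (R = Rz(yaw) Ry(pitch) Rx(roll)).
In Python, from plant import r gives the robot as it stands. The module is installed in compiled form; this text tells all that it offers.
- The arm moves only by the tool carry_out, never from a script. Its argument "rows" is a list of rows, each an object of numbers: "dx", "dy", "dz": the shift along the world's x, y, z in m; "wx", "wy", "wz": the turn, a rotation vector about the world's x, y, z in rad; "gripper": the finger opening in m, from 0 to 0.0854. A call has 1 to 10 rows; each row is the pose to reach, as a shift and turn from the pose measured when the call began; what a row does not reach only later rows make up. A row lasts 1/8 s, in which the tool goes at most 62.5 mm and 10.7 degrees, less where a joint would pass 70% of its speed; a pose out of reach is approached as far as the arm can. A call with a gripper value outside its range is refused whole. The fingers move at their own pace and stop on an object; "squeeze" is the grip in N (left out, the last holds). Time passes only in rows, so rows that repeat a pose let the fingers close. It gives the time, the measured TCP pose, the force and the opening at its end, in the units of the state.
- r.get_obs(): the state, without advancing time (a new reading comes with each control period).
- r.grab_frame(name): name is "side" or "top" or "wrist"; returns a dict with "pixels" (420x560x3 uint8, red, green, blue), "vfov" (degrees; the focal length in pixels is half the picture's height over the tangent of half this angle, whatever the lens; pixels are square), "cx", "cy" (the principal point, pixels), "extrinsics" (4x4, takes a point from camera to world coordinates). Camera axes: x right, y down, z forward; pixel columns grow to the right and rows downward; lengths in m; the calibration is good to about 2 mm. A picture is of the moment at which its call begins. There is no depth.
- r.close_job(): hands the job in, once; it reports no verdict.
The state is a dict: "time": time; "joint_pos": joint angles; "qvel": joint speeds; "joint_efforts": joint torques, N m; "eef_pos": TCP position; "orientation": TCP orientation; "wrist_force": force on the tool from outside, world axes, zero at the start; "moment": the same for the moment, N m; "grip_width": opening from 0.0 (shut) to 1.0 (fully open).
Only numpy, scipy, OpenCV 4.12 (cv2) and the standard library are available. Lean on these libraries where they do the work, as an engineer would, in place of code of your own. Each camera call takes 0.05 s, during which the arm holds its last target.

TASK

Take the wooden bench pin with the V-shaped notch off its sloping peg on the rack and set it on the two studs of the grey mount, V-notch pointing away from the mount's upright stop. Press it down until it has pushed the stiff aluminium plate fully home and sits flat, then let go of it. Do not drop the pin, and leave the plain block on the other peg, the hammer and the jar where they are.

Things in the scene. Friction and masses are not known exactly. Their poses are not given: they have to be found in the camera images.
- pin: Pale wooden bench pin: x -85 to +50 mm, 50 mm wide (y), 36 mm thick (z 0 to 36), 150 g. Origin: on its underside midway between its two through-holes (18 mm, at x +30 and -30). V-notch 38 mm wide, 35 mm deep in the -x end; +x end square. At the start it hangs by the +30 hole on either peg, underside on the board, square end uphill; its z is along the peg, leaning 32 degrees to the robot.
- pin_notch (a point): Centre of the mouth of the pin's V-notch, at (-85, 0, 18) mm in the pin's frame.
- plain: Bystander on the rack's other peg: a block of the same wood and outline (same holes, same frame), but with both ends square and no notch. Stays where it is.
- rack: Fixed wooden peg rack, 300 mm wide (y), 175 mm deep, 145 mm high. Origin: centre of its underside. Its board, 200 mm along the slope, rises towards +x at 32 degrees to the table; the middle of its face is 90 mm above the origin. Two steel pegs, 10 mm thick, 50 mm long, 150 mm apart, stand square to the board, leaning 32 degrees from vertical towards -x. Things come off along the peg.
- peg0_root (a point): Foot of the peg at the rack's +y side, on the axis, at the board's face.
- peg1_root (a point): Foot of the peg at the rack's -y side, on the axis, at the board's face.
- mount: Fixed grey mount, 150 (x) x 70 x 30 mm. Origin: centre of its underside, on the table. Two upright steel studs, 14 mm thick, at x +30 and -30, y 0; tips 70 mm above the table, the last 7 mm tapered to 6 mm. Upright stop at the +x end: inner face at x +56, 60 mm wide, top 60 mm above the table. The pin's notch must point to -x.
- seat (a point): Where the pin's origin must end: midway between the studs, 38 mm above the table. Same axes as the mount. The seated pin's top is 74 mm above the table.
- collar (a joint): Aluminium plate, 98 x 46 x 8 mm, round the studs, sliding stiffly down them: 0 = up (its top 46 mm above the table), 0.008 m = fully down (its top 38 mm above the table). It takes about 9 N to push down, more than the pin's weight, and stays where it is left. It starts at 0 to 0.002.
- hammer: Bystander: a hammer about 190 mm long lying beyond the rack and mount. Origin: middle of its underside.
- jar: Bystander: closed white jar, 72 mm diameter, 90 mm high, beyond the rack and mount. Origin: centre of its underside.
There are look-alikes about, which are no part of the job. Leave any pink or yellow look-alike of the pin alone.

How it is judged (in metres and radians):
On the way:
1. the pin is held clear of its peg and of the rack (distance of pin from where it was at the start of the episode above 0.07 m and contact force between pin and the fingers above 0.5 N and contact force between pin and rack below 0.05 N), for 0.2 s.
At the end, for the whole second after the job is handed in: The V-notched pin sits on both studs of the mount, right side up, notch away from the stop: its origin within 5 mm sideways and 2 mm in height of the seat, tilted less than 2 degrees, the sliding plate pushed down at least 6.5 of its 8 mm; the pin is released and at rest (horizontal distance between pin and seat below 0.005 m and z of pin in the frame of seat between -0.002 and 0.002 m and x of pin_notch in the frame of seat below -0.075 m and angle between pin's own z axis and vertical below 0.035 rad and value of joint collar above 0.0065 m and linear speed of pin below 0.02 m/s and contact force between pin and the fingers below 0.05 N); the robot touches nothing.
It fails at once if the plain block is moved by more than 30 mm (distance of plain from where it was at the start of the episode above 0.03 m).
It fails at once if the hammer is moved by more than 30 mm (distance of hammer from where it was at the start of the episode above 0.03 m).
It fails at once if the jar is moved by more than 30 mm (distance of jar from where it was at the start of the episode above 0.03 m).
It fails at once if the pin is dropped (falls free faster than 0.7 m/s) (linear speed of pin above 0.7 m/s and contact force between pin and the fingers below 0.05 N).
It also fails if it takes over 48 s, if anything falls off the work surface, if the arm or the gripper's body presses on something with over 40 N, if the wrist force passes 120 N, or if a joint passes its speed limit or range.

## Working session

There is one attempt and no reset: what is moved stays moved. The work goes in short steps, Python scripts to look and compute and a tool call to move; the robot and the scene stay as the last step left them, time stands still between calls to the robot, and variables do not carry over. Pictures are saved under pics/ and viewed, and the job is handed in when it is done.

Besides the shell and the picture viewer there is one more tool, called after ">>>" as name(argument=value, ...) on one line, values as JSON. carry_out: Moves the arm, as the interface text tells. Its arguments: {"type":"object","properties":{"rows":{"type":"array"},"squeeze":{"type":"number"}},"required":["rows"]}

```bash
mkdir -p pics; python3 - <<'E'
from plant import r
import cv2,numpy as np
print(r.get_obs(), r.nose_length)
for n in ("side","top","wrist"):
    f=r.grab_frame(n); cv2.imwrite(f"pics/a_{n}.png",f["pixels"][...,::-1])
    np.savez(f"a_{n}.npz",**f)
    print(n,f["vfov"],f["cx"],f["cy"],np.round(f["extrinsics"],3).tolist())
E
```

```text
{'time': 0.0, 'joint_pos': array([ 6.61758330e+01,  1.22226742e+01, -2.00916536e+00,  7.58316433e+01,
       -1.31585550e-03,  9.00001899e+01]), 'qvel': array([ 0.09487131,  0.07897214, -0.01542136,  0.05525326,  0.01248018,
       -0.03169269]), 'joint_efforts': array([ 3.99817567e-03, -6.86161423e+01,  4.87122989e+01,  1.74026523e-02,
        4.44903590e-04, -1.41310281e-05]), 'eef_pos': array([0.20184016, 0.45709392, 0.25282831]), 'orientation': array([-1.79936517e+02,  1.31606505e-03,  1.56175645e+02]), 'wrist_force': array([ 0.47854816,  0.385513  , -0.69969924]), 'moment': array([-0.01305006,  0.00831729, -0.00767639]), 'grip_width': 0.9993071602799604} 0.022
side 55.247785222280385 284.6487490554446 213.57876111124196 [[1.0, 0.007, 0.013, 0.473], [-0.006, -0.587, 0.81, -0.827], [0.013, -0.81, -0.587, 0.618], [0.0, 0.0, 0.0, 1.0]]
top 57.13675976022876 277.4835837564758 204.81573449929235 [[0.009, -0.997, 0.073, 0.407], [-1.0, -0.011, -0.019, -0.072], [0.02, -0.072, -0.997, 1.216], [0.0, 0.0, 0.0, 1.0]]
wrist 65.26228119681137 274.1431281143734 203.6481847390067 [[0.404, 0.869, 0.287, 0.128], [0.915, -0.384, -0.128, 0.489], [-0.001, 0.314, -0.949, 0.373], [0.0, 0.0, 0.0, 1.0]]
```

View pics/a_top.png

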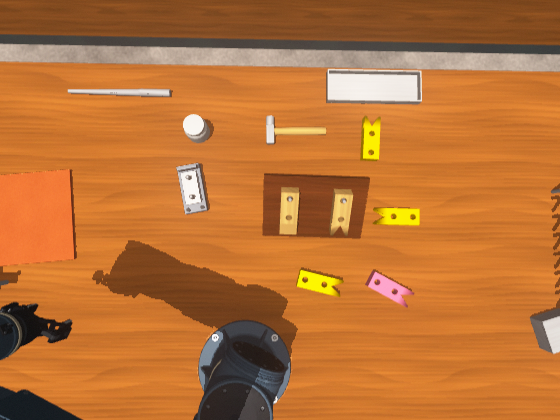

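View pics/a_side.png

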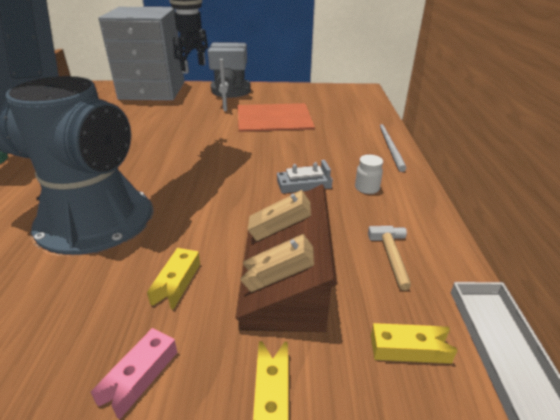

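View pics/a_wrist.png

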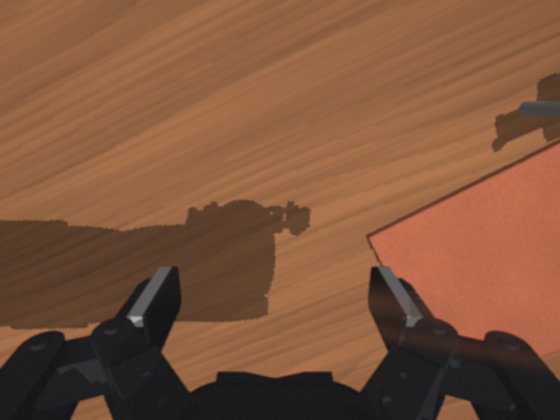

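Candidates: the pale block in top at (342,212) with a V-notch, the plain pale block at (289,212), yellow look-alikes at (371,140), (400,216) and (320,283), and a pink one at (390,288). I choose (342,212) and check it in a close crop, together with the mount.

```bash
python3 - <<'E'
import cv2,numpy as np
t=cv2.imread("pics/a_top.png"); s=cv2.imread("pics/a_side.png")
a=cv2.resize(t[165:245,255:380],None,fx=6,fy=6,interpolation=cv2.INTER_CUBIC)
b=cv2.resize(t[155:220,165:220],None,fx=8,fy=8,interpolation=cv2.INTER_CUBIC)
c=cv2.resize(s[180:340,225:345],None,fx=3.7,fy=3.7,interpolation=cv2.INTER_CUBIC)
d=cv2.resize(s[150:200,265:345],None,fx=8,fy=8,interpolation=cv2.INTER_CUBIC)
for n,i in zip("abcd",(a,b,c,d)): cv2.imwrite(f"pics/c_{n}.png",i); print(i.shape)
E
```

```text
(480, 750, 3)
(520, 440, 3)
(592, 444, 3)
(400, 640, 3)
```

View pics/c_a.png

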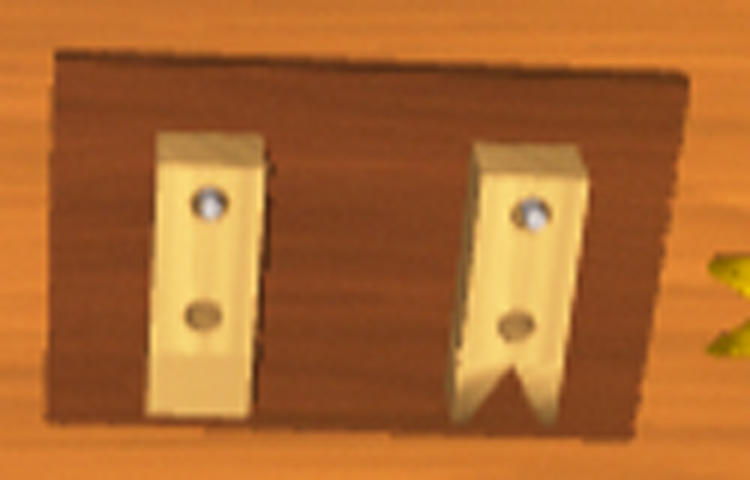

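View pics/c_b.png

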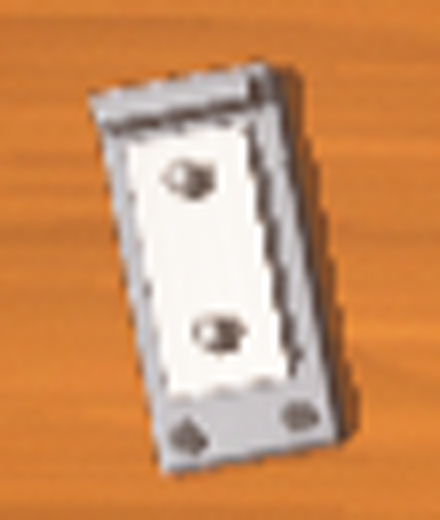

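View pics/c_c.png

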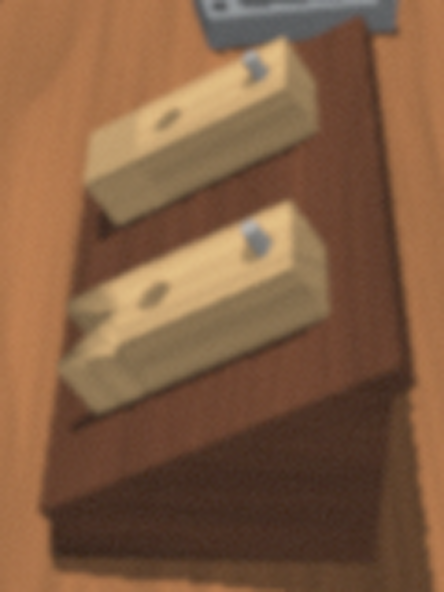

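View pics/c_d.png

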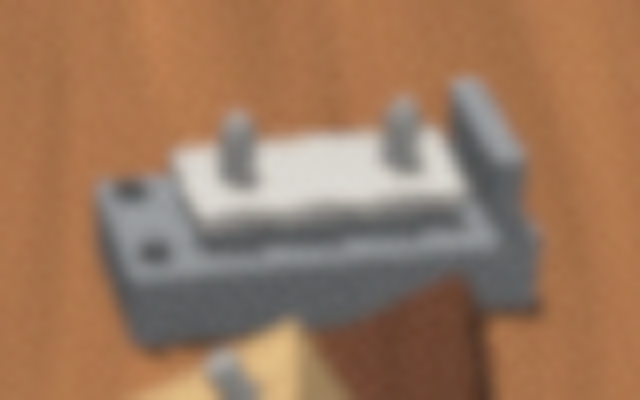

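The crop confirms it: the block at top (343,212) has the V-notch facing the robot, and the left one is plain. The mount is at (191,190), with its stop away from the robot. Next I triangulate the main features.

```bash
cat > h.py <<'E'
import numpy as np
def ray(f,u,v):
    E=np.array(f["extrinsics"]);fl=210/np.tan(np.radians(float(f["vfov"]))/2)
    d=E[:3,:3]@np.array([(u-f["cx"])/fl,(v-f["cy"])/fl,1]);return E[:3,3],d/np.linalg.norm(d)
def plane(f,u,v,z):
    o,d=ray(f,u,v);return o+d*(z-o[2])/d[2]
def plane_n(f,u,v,p,n):
    o,d=ray(f,u,v);return o+d*(np.dot(np.array(p)-o,n)/np.dot(d,n))
def tri(*rs):
    A=sum(np.eye(3)-np.outer(d,d) for o,d in rs);b=sum((np.eye(3)-np.outer(d,d))@o for o,d in rs)
    p=np.linalg.solve(A,b);return p,[1e3*np.linalg.norm((np.eye(3)-np.outer(d,d))@(p-o)) for o,d in rs]
def proj(f,p):
    E=np.array(f["extrinsics"]);fl=210/np.tan(np.radians(float(f["vfov"]))/2)
    c=E[:3,:3].T@(np.array(p)-E[:3,3]);return np.round([fl*c[0]/c[2]+f["cx"],fl*c[1]/c[2]+f["cy"]],1)
E
python3 - <<'E'
from h import *
T=np.load("a_top.npz");S=np.load("a_side.npz")
def ct(U,V):return ray(T,(U+.5)/6-.5+255,(V+.5)/6-.5+165)
def cb(U,V):return ray(T,(U+.5)/8-.5+165,(V+.5)/8-.5+155)
def cc(U,V):return ray(S,(U+.5)/3.7-.5+225,(V+.5)/3.7-.5+180)
def cd(U,V):return ray(S,(U+.5)/8-.5+265,(V+.5)/8-.5+150)
for n,a,b in [("pegtip pin",ct(533,214),cc(252,225)),("pegtip plain",ct(210,203),cc(250,57)),
 ("pin hole2",ct(516,325),cc(156,294)),("pin top NE(uphill,-y)",ct(586,180),cc(328,308)),("uphill +y",ct(478,172),cc(294,203)),
 ("notch tip -y",ct(554,421),cc(97,412)),
 ("rack corner up -y",ct(688,75),cc(410,382)),("rack corner down -y",ct(632,440),cc(43,510)),
 ("stud +x",cb(183,178),cd(403,103)),("stud -x",cb(212,330),cd(237,116))]:
    p,e=tri(a,b);print(n,np.round(p*1e3,1),np.round(e,1))
E
```

```text
pegtip pin [ 497.3 -274.5  158.9] [0.8 0.8]
pegtip plain [ 500.2 -125.7  158.3] [1.4 1.4]
pin hole2 [ 449.2 -274.7  113.8] [0.4 0.4]
pin top NE(uphill,-y) [ 524.8 -305.   132.5] [7.9 7.9]
uphill +y [ 518.1 -250.1  152.9] [0.1 0.1]
notch tip -y [ 411.4 -303.1   58.7] [8.5 8.5]
rack corner up -y [ 567.  -353.3  133.2] [0.3 0.3]
rack corner down -y [ 394.5 -347.8   37.7] [0.9 0.9]
stud +x [571.2 174.8  71.4] [0.4 0.4]
stud -x [513.3 162.4  72.6] [0.7 0.7]
```

```bash
python3 - <<'E'
from plant import r
from scipy.spatial.transform import Rotation as R
import numpy as np
o=r.get_obs();R0=R.from_euler('xyz',o["orientation"],degrees=True)
for yaw in (0,-1.5):
  Z=R.from_euler('z',yaw,degrees=True)
  s,c=np.sin(np.radians(32)),np.cos(np.radians(32))
  M=np.array([[-c,0,-s],[0,1,0],[s,0,-c]]).T # guess, columns fixed below
  z=np.array([s,0,-c]);y=np.array([0,1,0]);x=np.cross(y,z)
  Rt=Z*R.from_matrix(np.c_[x,y,z])
  print(yaw,(Rt*R0.inv()).as_rotvec(),np.degrees((Rt*R0.inv()).magnitude()),Rt.as_euler('xyz',degrees=True))
print(np.array([.414,-.2745,.2085])-o["eef_pos"])
E
```

```text
0 [-0.11527021 -0.5505142   0.40506808] 39.713591386899985 [180.  32. 180.]
-1.5 [-0.12236074 -0.54848481  0.37958318] 38.855289360350255 [180.   32.  178.5]
[ 0.21215118 -0.73167831 -0.04444265]
```

>>> carry_out(rows=[{"dx":0.01,"dy":-0.03,"dz":0.03},{"dx":0.03,"dy":-0.08,"dz":0.06},{"dx":0.045,"dy":-0.135,"dz":0.06,"wx":-0.01,"wy":-0.05,"wz":0.035},{"dx":0.06,"dy":-0.19,"dz":0.06,"wx":-0.025,"wy":-0.11,"wz":0.08},{"dx":0.075,"dy":-0.245,"dz":0.06,"wx":-0.035,"wy":-0.16,"wz":0.115},{"dx":0.09,"dy":-0.3,"dz":0.06,"wx":-0.05,"wy":-0.22,"wz":0.155},{"dx":0.105,"dy":-0.355,"dz":0.06,"wx":-0.06,"wy":-0.275,"wz":0.19},{"dx":0.12,"dy":-0.41,"dz":0.06,"wx":-0.07,"wy":-0.33,"wz":0.23},{"dx":0.135,"dy":-0.465,"dz":0.06,"wx":-0.085,"wy":-0.385,"wz":0.27},{"dx":0.15,"dy":-0.52,"dz":0.06,"wx":-0.095,"wy":-0.44,"wz":0.31}])

```text
invalid input at $.rows[0]: expected keys dx, dy, dz, wx, wy, wz, gripper
```

>>> carry_out(rows=[{"dx":0.01,"dy":-0.03,"dz":0.03,"wx":0,"wy":0,"wz":0,"gripper":0.085},{"dx":0.03,"dy":-0.08,"dz":0.06,"wx":0,"wy":0,"wz":0,"gripper":0.085},{"dx":0.045,"dy":-0.135,"dz":0.06,"wx":-0.01,"wy":-0.05,"wz":0.035,"gripper":0.085},{"dx":0.06,"dy":-0.19,"dz":0.06,"wx":-0.025,"wy":-0.11,"wz":0.08,"gripper":0.085},{"dx":0.075,"dy":-0.245,"dz":0.06,"wx":-0.035,"wy":-0.16,"wz":0.115,"gripper":0.085},{"dx":0.09,"dy":-0.3,"dz":0.06,"wx":-0.05,"wy":-0.22,"wz":0.155,"gripper":0.085},{"dx":0.105,"dy":-0.355,"dz":0.06,"wx":-0.06,"wy":-0.275,"wz":0.19,"gripper":0.085},{"dx":0.12,"dy":-0.41,"dz":0.06,"wx":-0.07,"wy":-0.33,"wz":0.23,"gripper":0.085},{"dx":0.135,"dy":-0.465,"dz":0.06,"wx":-0.085,"wy":-0.385,"wz":0.27,"gripper":0.085},{"dx":0.15,"dy":-0.52,"dz":0.06,"wx":-0.095,"wy":-0.44,"wz":0.31,"gripper":0.085}])

```text
time: 1.4
eef_pos: [0.3406, -0.0133, 0.3122]
orientation: [178.1, 23.7, 172.5]
wrist_force: [0.7, 0.2, -1.2]
grip_width: 0.995
```

```bash
cat >> h.py <<'E'
from scipy.spatial.transform import Rotation as R
def tilted(yaw,t=32,flip=False):
    s,c=np.sin(np.radians(t)),np.cos(np.radians(t))
    z=np.array([s,0,-c]);y=np.array([0,1.,0]);x=np.cross(y,z)
    return R.from_euler('z',yaw,degrees=True)*R.from_matrix(np.c_[x,y,z])
def to(o,p,Rt):
    R0=R.from_euler('xyz',o["orientation"],degrees=True)
    w=Rt*R0.inv()
    print("d",np.round(np.array(p)-o["eef_pos"],4),"w",np.round(w.as_rotvec(),4),"deg",np.degrees(w.magnitude()))
E
python3 - <<'E'
from h import *; from plant import r
to(r.get_obs(),[.414,-.2745,.2085],tilted(-1))
E
```

```text
d [ 0.0734 -0.2612 -0.1037] w [-0.0394 -0.1431  0.0986] deg 10.209400716134141
```

>>> carry_out(rows=[{"dx":0.015,"dy":-0.05,"dz":0,"wx":-0.01,"wy":-0.03,"wz":0.02,"gripper":0.085},{"dx":0.03,"dy":-0.1,"dz":-0.02,"wx":-0.02,"wy":-0.06,"wz":0.04,"gripper":0.085},{"dx":0.045,"dy":-0.15,"dz":-0.04,"wx":-0.03,"wy":-0.1,"wz":0.07,"gripper":0.085},{"dx":0.06,"dy":-0.2,"dz":-0.06,"wx":-0.04,"wy":-0.143,"wz":0.099,"gripper":0.085},{"dx":0.07,"dy":-0.24,"dz":-0.08,"wx":-0.04,"wy":-0.143,"wz":0.099,"gripper":0.085},{"dx":0.073,"dy":-0.261,"dz":-0.09,"wx":-0.04,"wy":-0.143,"wz":0.099,"gripper":0.085},{"dx":0.073,"dy":-0.261,"dz":-0.09,"wx":-0.04,"wy":-0.143,"wz":0.099,"gripper":0.085}])

```text
time: 2.28
eef_pos: [0.413, -0.2751, 0.2208]
orientation: [179.9, 31.9, 178.9]
wrist_force: [-0.3, 0.5, -1.1]
grip_width: 0.994
```

```bash
python3 - <<'E'
from plant import r
import cv2,numpy as np
o=r.get_obs();print(o["time"],o["eef_pos"],o["orientation"],o["joint_pos"])
f=r.grab_frame("wrist"); cv2.imwrite("pics/b_wrist.png",f["pixels"][...,::-1]);np.savez("b_wrist.npz",**f)
E
```

```text
2.275 [ 0.41299068 -0.27514892  0.22076105] [179.91444248  31.88101165 178.85665615] [-46.57091032  -6.86769889 -35.15340374  38.19257811  22.16576196
 -40.78129237]
```

View pics/b_wrist.png

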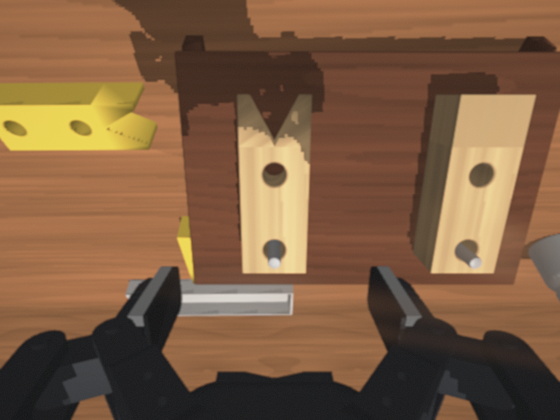

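The pin is centred between the jaws: hole (274,175), peg tip (274,262), notch tips (238,95) and (311,95), square end (243,273)-(307,273).

```bash
python3 - <<'E'
from h import *; import cv2
f=np.load("b_wrist.npz");im=f["pixels"]
hsv=cv2.cvtColor(im,cv2.COLOR_RGB2HSV)
g=im[...,1].astype(float)
n=np.array([-.53,0,.848]);n/=np.linalg.norm(n);p0=np.array([.495,-.2745,.0985])+.036*n
L=[];Rr=[]
for v in range(150,270,8):
    row=cv2.GaussianBlur(g,(3,3),0)[v]
    dl=np.diff(row[225:260]);dr=np.diff(row[292:325])
    l=225+np.argmax(dl)+.5;rr=292+np.argmin(dr)+.5
    L.append(plane_n(f,l,v,p0,n));Rr.append(plane_n(f,rr,v,p0,n))
L=np.array(L);Rr=np.array(Rr)
print("width",np.round(1e3*np.linalg.norm(L-Rr,axis=1),1))
m=(L+Rr)/2;pf=np.polyfit(m[:,0],m[:,1],1);print("centre slope deg (horizontal)",np.degrees(np.arctan(pf[0])),"alongslope",np.degrees(np.arctan(pf[0]*.848)),m[0],m[-1])
for nm,u,v in [("hole2",274.5,175),("hole1",274,249),("sqL",243,273),("sqR",307,273),("nL",238,95),("nR",311,95)]:
    print(nm,np.round(1e3*plane_n(f,u,v,p0,n),1))
E
python3 - <<'E'
import cv2
im=cv2.imread("pics/b_wrist.png");cv2.imwrite("pics/b_crop.png",cv2.resize(im[80:290,215:335],None,fx=2.8,fy=2.8,interpolation=cv2.INTER_CUBIC))
E
```

```text
width [43.7 46.1 50.8 51.2 50.1 50.5 50.9 50.6 50.2 50.6 50.3 50.7 50.4 50.8
 50.4]
centre slope deg (horizontal) -0.0985240036656265 alongslope -0.08354837823980245 [ 0.43429498 -0.27931092  0.10301228] [ 0.50906517 -0.27809269  0.14974365]
hole2 [ 449.6 -276.1  112.6]
hole1 [ 499.5 -277.5  143.8]
sqL [ 517.1 -302.6  154.8]
sqR [ 517.7 -251.6  155.1]
nL [ 402.8 -299.6   83.3]
nR [ 403.5 -250.8   83.8]
```

View pics/b_crop.png

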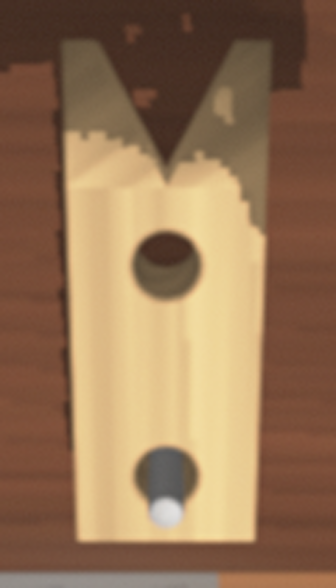

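>>> carry_out(rows=[{"dx":0.005,"dy":-0.001,"dz":-0.02,"wx":0,"wy":0,"wz":0.006,"gripper":0.085},{"dx":0.02,"dy":-0.001,"dz":-0.045,"wx":0,"wy":0,"wz":0.006,"gripper":0.085},{"dx":0.034,"dy":-0.001,"dz":-0.068,"wx":0,"wy":0,"wz":0.006,"gripper":0.085},{"dx":0.046,"dy":-0.001,"dz":-0.086,"wx":0,"wy":0,"wz":0.006,"gripper":0.085},{"dx":0.054,"dy":-0.001,"dz":-0.099,"wx":0,"wy":0,"wz":0.006,"gripper":0.085},{"dx":0.058,"dy":-0.001,"dz":-0.105,"wx":0,"wy":0,"wz":0.006,"gripper":0.085},{"dx":0.058,"dy":-0.001,"dz":-0.105,"wx":0,"wy":0,"wz":0.006,"gripper":0.085}])

```text
time: 3.2
eef_pos: [0.4713, -0.2748, 0.1169]
orientation: [180.0, 31.9, 179.3]
wrist_force: [-0.2, -0.2, -1.0]
grip_width: 0.991
```

```bash
python3 - <<'E'
from plant import r
import cv2,numpy as np
for n in ("wrist","side"):
    f=r.grab_frame(n); cv2.imwrite(f"pics/d_{n}.png",f["pixels"][...,::-1])
im=cv2.imread("pics/d_side.png")[120:340,170:400];cv2.imwrite("pics/d_side.png",cv2.resize(im,None,fx=2.6,fy=2.6,interpolation=cv2.INTER_CUBIC))
E
```

```text
(no output)
```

View pics/d_wrist.png

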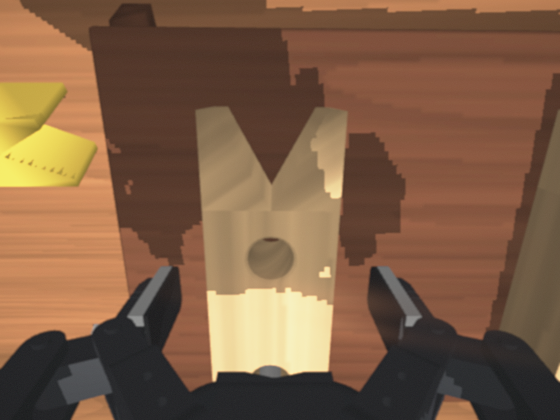

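View pics/d_side.png

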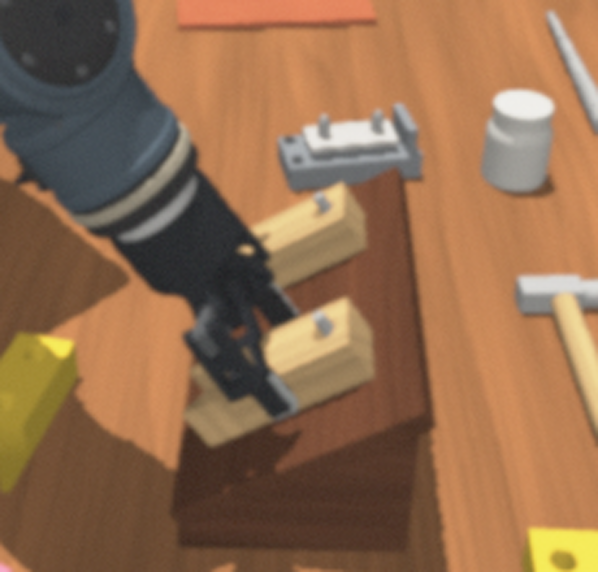

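The jaws straddle the pin, whose centre is at about u=271 against 274 for the jaws. Closing.

>>> carry_out(rows=[{"dx":0,"dy":-0.001,"dz":0,"wx":0,"wy":0,"wz":0,"gripper":0.065},{"dx":0,"dy":-0.001,"dz":0,"wx":0,"wy":0,"wz":0,"gripper":0.055},{"dx":0,"dy":-0.001,"dz":0,"wx":0,"wy":0,"wz":0,"gripper":0.04},{"dx":0,"dy":-0.001,"dz":0,"wx":0,"wy":0,"wz":0,"gripper":0.04},{"dx":0,"dy":-0.001,"dz":0,"wx":0,"wy":0,"wz":0,"gripper":0.04},{"dx":0,"dy":-0.001,"dz":0,"wx":0,"wy":0,"wz":0,"gripper":0.04}], squeeze=70)

```text
time: 4.05
eef_pos: [0.4711, -0.2764, 0.1179]
orientation: [180.0, 32.0, 179.3]
wrist_force: [-10.9, 2.3, 13.7]
grip_width: 0.578
```

>>> carry_out(rows=[{"dx":-0.001,"dy":0,"dz":0.005,"wx":0,"wy":0,"wz":0,"gripper":0.04},{"dx":-0.004,"dy":0,"dz":0.011,"wx":0,"wy":0,"wz":0,"gripper":0.04},{"dx":-0.009,"dy":0,"dz":0.018,"wx":0,"wy":0,"wz":0,"gripper":0.04}])

```text
time: 4.42
eef_pos: [0.4619, -0.2764, 0.1363]
orientation: [180.0, 32.0, 179.3]
wrist_force: [0.5, 0.0, -1.6]
grip_width: 0.572
```

```bash
python3 - <<'E'
from plant import r
import cv2,numpy as np
for n in ("wrist","side"):
    f=r.grab_frame(n); cv2.imwrite(f"pics/e_{n}.png",f["pixels"][...,::-1])
im=cv2.imread("pics/e_side.png")[120:340,170:400];cv2.imwrite("pics/e_side.png",cv2.resize(im,None,fx=2.6,fy=2.6,interpolation=cv2.INTER_CUBIC))
E
```

```text
(no output)
```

View pics/e_side.png

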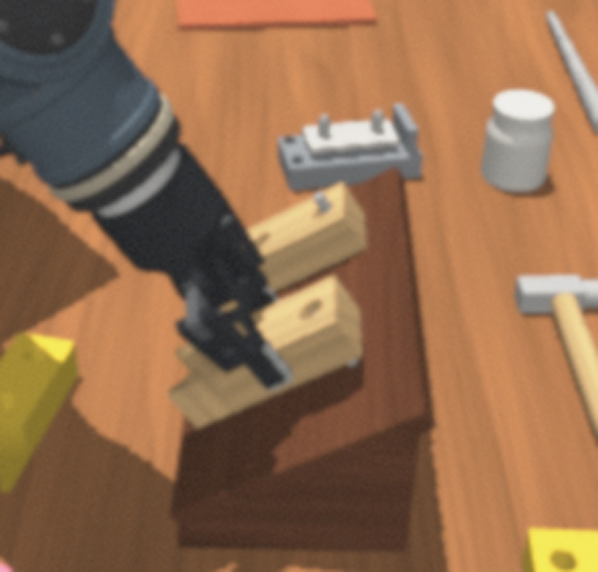

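The pin is gripped and sliding up the peg. Continuing along the peg.

>>> carry_out(rows=[{"dx":-0.007,"dy":0,"dz":0.011,"wx":0,"wy":0,"wz":0,"gripper":0.04},{"dx":-0.014,"dy":0,"dz":0.022,"wx":0,"wy":0,"wz":0,"gripper":0.04},{"dx":-0.021,"dy":0,"dz":0.034,"wx":0,"wy":0,"wz":0,"gripper":0.04},{"dx":-0.028,"dy":0,"dz":0.045,"wx":0,"wy":0,"wz":0,"gripper":0.04},{"dx":-0.037,"dy":0,"dz":0.06,"wx":0,"wy":0,"wz":0,"gripper":0.04},{"dx":-0.044,"dy":0,"dz":0.085,"wx":0,"wy":0,"wz":0,"gripper":0.04},{"dx":-0.044,"dy":0,"dz":0.12,"wx":0,"wy":0,"wz":0,"gripper":0.04},{"dx":-0.044,"dy":0,"dz":0.15,"wx":0,"wy":0,"wz":0,"gripper":0.04}])

```text
time: 5.52
eef_pos: [0.4177, -0.2768, 0.2885]
orientation: [-179.9, 32.1, 179.3]
wrist_force: [1.1, -0.2, -1.4]
grip_width: 0.571
```

```bash
python3 - <<'E'
from plant import r
import cv2,numpy as np
o=r.get_obs();print(o["eef_pos"],o["orientation"],o["joint_pos"])
for n in ("wrist","side"):
    f=r.grab_frame(n); cv2.imwrite(f"pics/f_{n}.png",f["pixels"][...,::-1]); np.savez(f"f_{n}.npz",**f)
E
```

```text
[ 0.41766916 -0.27677089  0.28854688] [-179.91419473   32.07629695  179.29031371] [-46.34930127  -8.42374874 -26.51824487  48.18248094  22.24876474
 -40.8850761 ]
```

View pics/f_wrist.png

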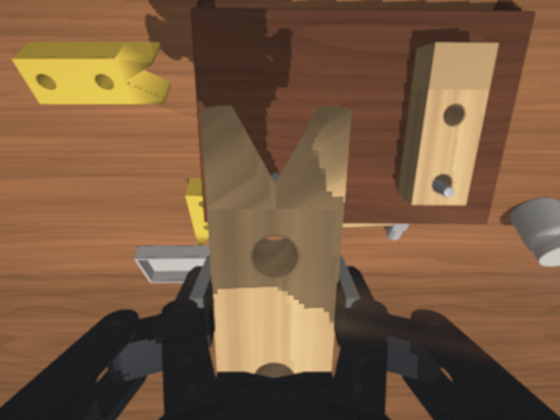

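View pics/f_side.png

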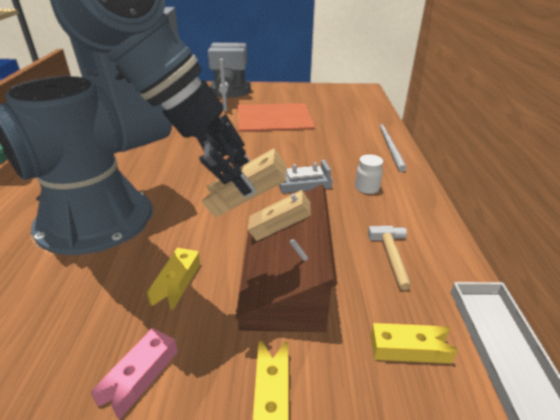

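The pin is held clear of the rack. I measure its pose in the hand from edges and hole (275,256), then work out a viewing pose beside the mount.

```bash
python3 - <<'E'
from h import *; import cv2; from plant import r
o=r.get_obs()
f=dict(np.load("f_wrist.npz"));im=f["pixels"]
R0=R.from_euler('xyz',o["orientation"],degrees=True).as_matrix()
E=np.array(f["extrinsics"]);F=np.eye(4);F[:3,:3]=R0.T@E[:3,:3];F[:3,3]=R0.T@(E[:3,3]-o["eef_pos"])
print("cam in tool",np.round(F,3).tolist())
f["extrinsics"]=F
g=cv2.GaussianBlur(im.astype(np.float32),(3,3),0)
L=[];Q=[];vs=list(range(225,265,4))
for v in vs:
    d=np.abs(np.diff(g[v],axis=0)).sum(1)
    L.append(195+np.argmax(d[195:225])+.5);Q.append(328+np.argmax(d[328:358])+.5)
print(L,Q)
for h in (-.005,-.007,-.009,-.011,-.013):
    a=np.array([plane(f,u,v,h) for u,v in zip(L,vs)]);b=np.array([plane(f,u,v,h) for u,v in zip(Q,vs)])
    m=(a+b)/2
    print(h,"width",np.round(1e3*np.median(b[:,1]-a[:,1]),1),"yc",np.round(1e3*m[:,1].mean(),1),"yawdeg",np.degrees(np.polyfit(m[:,0],m[:,1],1)[0]),"hole2",np.round(1e3*plane(f,275,256.5,h),1))
to(o,[.52,.06,.23],tilted(12,0))
E
python3 - <<'E'
import cv2
im=cv2.imread("pics/f_wrist.png");cv2.imwrite("pics/f_crop.png",cv2.resize(im[190:390,190:370],None,fx=3,fy=3,interpolation=cv2.INTER_CUBIC))
E
```

```text
cam in tool [[-0.002, -0.95, -0.311, 0.082], [1.0, -0.003, 0.002, 0.0], [-0.002, -0.311, 0.95, -0.119], [0.0, 0.0, 0.0, 1.0]]
[np.float64(207.5), np.float64(204.5), np.float64(208.5), np.float64(208.5), np.float64(207.5), np.float64(197.5), np.float64(208.5), np.float64(209.5), np.float64(205.5), np.float64(204.5)] [np.float64(342.5), np.float64(341.5), np.float64(341.5), np.float64(341.5), np.float64(341.5), np.float64(340.5), np.float64(340.5), np.float64(340.5), np.float64(342.5), np.float64(343.5)]
-0.005 width 50.7 yc 0.3 yawdeg 0.8076490455863324 hole2 [23.7  0.7 -5. ]
-0.007 width 49.8 yc 0.3 yawdeg 0.8076490455863374 hole2 [24.7  0.7 -7. ]
-0.009 width 48.9 yc 0.3 yawdeg 0.8076490455863277 hole2 [25.7  0.7 -9. ]
-0.011 width 48.0 yc 0.3 yawdeg 0.807649045586327 hole2 [ 26.8   0.7 -11. ]
-0.013 width 47.1 yc 0.3 yawdeg 0.8076490455863389 hole2 [ 27.8   0.6 -13. ]
d [ 0.1012  0.3377 -0.0607] w [-0.0512  0.5619  0.2152] deg 34.60060099576059
```

View pics/f_crop.png

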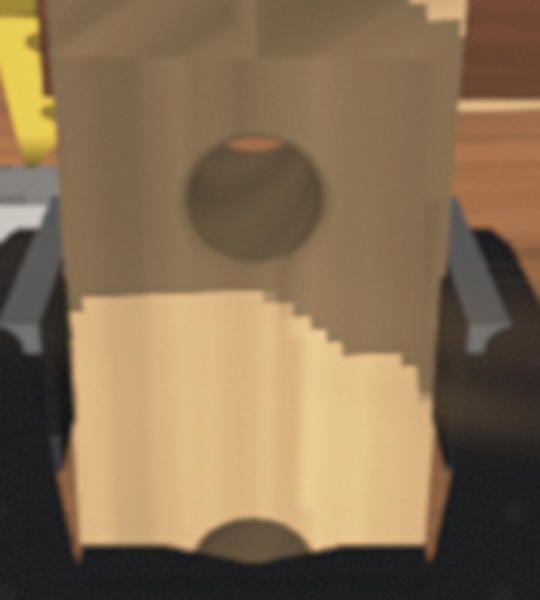

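>>> carry_out(rows=[{"dx":0.0,"dy":0.03,"dz":0.02,"wx":0,"wy":0.03,"wz":0.01,"gripper":0.04},{"dx":0.015,"dy":0.075,"dz":0.03,"wx":-0.005,"wy":0.09,"wz":0.03,"gripper":0.04},{"dx":0.03,"dy":0.12,"dz":0.03,"wx":-0.015,"wy":0.17,"wz":0.065,"gripper":0.04},{"dx":0.045,"dy":0.165,"dz":0.03,"wx":-0.025,"wy":0.25,"wz":0.1,"gripper":0.04},{"dx":0.06,"dy":0.21,"dz":0.02,"wx":-0.035,"wy":0.34,"wz":0.13,"gripper":0.04},{"dx":0.075,"dy":0.255,"dz":0,"wx":-0.04,"wy":0.43,"wz":0.165,"gripper":0.04},{"dx":0.09,"dy":0.3,"dz":-0.02,"wx":-0.05,"wy":0.51,"wz":0.195,"gripper":0.04},{"dx":0.1,"dy":0.33,"dz":-0.04,"wx":-0.051,"wy":0.562,"wz":0.215,"gripper":0.04},{"dx":0.101,"dy":0.338,"dz":-0.055,"wx":-0.051,"wy":0.562,"wz":0.215,"gripper":0.04},{"dx":0.101,"dy":0.338,"dz":-0.055,"wx":-0.051,"wy":0.562,"wz":0.215,"gripper":0.04}])

```text
time: 6.88
eef_pos: [0.5189, 0.0601, 0.2344]
orientation: [180.0, -0.1, -168.0]
wrist_force: [-0.3, -0.3, -0.8]
grip_width: 0.571
```

```bash
python3 - <<'E'
from plant import r
import cv2,numpy as np
o=r.get_obs();print(o["eef_pos"],o["orientation"],o["joint_pos"])
for n in ("wrist","side"):
    f=r.grab_frame(n); cv2.imwrite(f"pics/g_{n}.png",f["pixels"][...,::-1]); np.savez(f"g_{n}.npz",**f)
E
```

```text
[0.51887207 0.06014287 0.23444   ] [ 1.79987902e+02 -1.13973999e-01 -1.67997713e+02] [ 6.61094305e+00  1.51678782e+01 -8.65762588e-01  7.40809658e+01
  1.33616899e-03 -5.39133350e+00]
```

View pics/g_wrist.png

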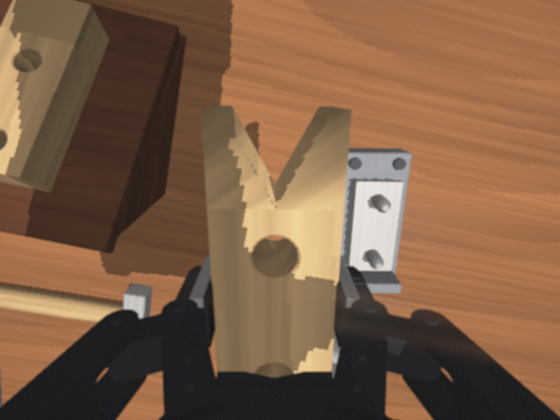

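View pics/g_side.png

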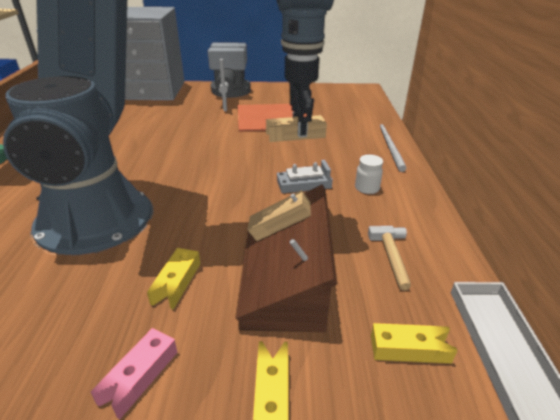

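The mount is visible to the right of the held pin, with studs near (380,204) and (375,260). I zoom in.

```bash
python3 - <<'E'
import cv2
im=cv2.imread("pics/g_wrist.png");cv2.imwrite("pics/g_crop.png",cv2.resize(im[145:300,340:420],None,fx=3.8*1,fy=3.8,interpolation=cv2.INTER_CUBIC))
im=cv2.imread("pics/g_side.png");cv2.imwrite("pics/g_crops.png",cv2.resize(im[85:200,255:345],None,fx=5,fy=5,interpolation=cv2.INTER_CUBIC))
E
```

```text
(no output)
```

View pics/g_crop.png

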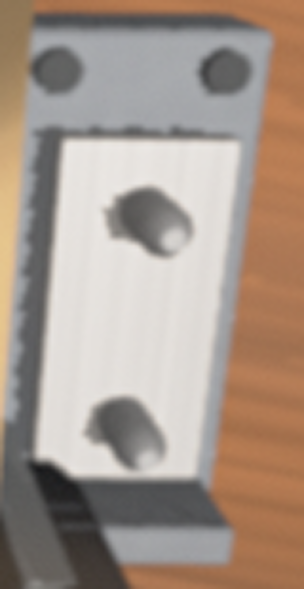

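View pics/g_crops.png

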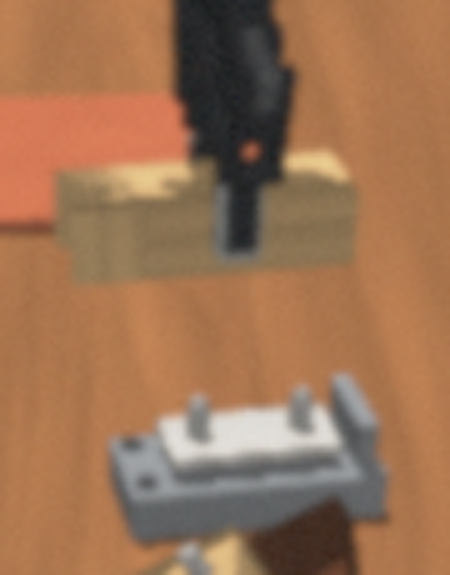

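```bash
python3 - <<'E'
from h import *
f=np.load("g_wrist.npz")
def c(U,V):return ((U+.5)/3.8-.5+340,(V+.5)/3.8-.5+145)
A=plane(f,*c(174,236),.070);B=plane(f,*c(146,457),.070)
print("tips",A,B,"mid",(A+B)/2,"len",np.linalg.norm(B-A),"yaw",np.degrees(np.arctan2(*(B-A)[[1,0]])))
P=[plane(f,*c(*q),.045) for q in ((62,138),(242,140),(200,478),(36,465))]
for p in P:print(np.round(p*1e3,1))
print("plate width",np.linalg.norm(P[0]-P[1]),"len",np.linalg.norm(P[1]-P[2]),"left yaw",np.degrees(np.arctan2(*(P[3]-P[0])[[1,0]])),"right yaw",np.degrees(np.arctan2(*(P[2]-P[1])[[1,0]])))
T=np.load("a_top.npz");S=np.load("a_side.npz")
for n,p in(("-x",A),("+x",B)):
  print(n,"top",proj(T,p),"side",proj(S,p))
  # triangulate wrist with a_top & side pixels
cb=lambda U,V:ray(T,(U+.5)/8-.5+165,(V+.5)/8-.5+155)
cd=lambda U,V:ray(S,(U+.5)/8-.5+265,(V+.5)/8-.5+150)
for w,t,s in(((174,236),(212,330),(237,116)),((146,457),(183,178),(403,103))):
  print(tri(ray(f,*c(*w)),cb(*t),cd(*s)))
# held pin now: hole2 and edges via wrist same as before
E
```

```text
tips [0.51381654 0.16279507 0.07      ] [0.57248507 0.17438462 0.07      ] mid [0.54315081 0.16858985 0.07      ] len 0.059802290277272935 yaw 11.174498937158043
[500.9 137.1  45. ]
[491.8 182.3  45. ]
[587.3 202.8  45. ]
[592.8 156.6  45. ]
plate width 0.04612512329647041 len 0.09759997890568754 left yaw 12.015374165487474 right yaw 12.111840103743482
-x top [191.1 195.9] side [294.6 164.8]
+x top [187.7 176.3] side [315.2 163. ]
(array([0.51323955, 0.16207552, 0.07265274]), [np.float64(0.37369570123309154), np.float64(0.752465224480397), np.float64(0.6208843878331165)])
(array([0.57132043, 0.17418572, 0.07173957]), [np.float64(0.6971108311182156), np.float64(0.8358561650964151), np.float64(0.22423836470466904)])
```

```bash
python3 - <<'E'
from h import *
f=dict(np.load("f_wrist.npz"))
F=np.array([[-0.002,-0.95,-0.311,0.082],[1,-.003,.002,0],[-.002,-.311,.95,-.119],[0,0,0,1]]);f["extrinsics"]=F
for h in(-.006,-.008,-.010):
  x=[1e3*plane(f,274.5,v,h)[0] for v in(234.7,277.2,362.5)]
  print(h,np.round(x,1),"origin x est",np.round([x[0]-39,x[1]-21,x[2]+21],1))
E
python3 - <<'E'
import cv2
im=cv2.imread("pics/g_wrist.png");cv2.imwrite("pics/g_crop2.png",cv2.resize(im[195:385,235:315],None,fx=3.1,fy=3.1,interpolation=cv2.INTER_CUBIC))
E
```

```text
-0.006 [ 32.8  14.7 -27. ] origin x est [-6.2 -6.3 -6. ]
-0.008 [ 33.7  15.9 -25.1] origin x est [-5.3 -5.1 -4.1]
-0.01 [ 34.5  17.1 -23.1] origin x est [-4.5 -3.9 -2.1]
```

View pics/g_crop2.png

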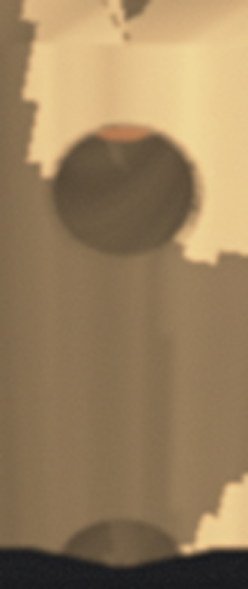

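>>> carry_out(rows=[{"dx":0.006,"dy":0.035,"dz":0,"wx":0,"wy":0,"wz":0,"gripper":0.04},{"dx":0.012,"dy":0.075,"dz":-0.02,"wx":0,"wy":0,"wz":0,"gripper":0.04},{"dx":0.018,"dy":0.1,"dz":-0.05,"wx":0,"wy":0.001,"wz":-0.001,"gripper":0.04},{"dx":0.018,"dy":0.1065,"dz":-0.085,"wx":0,"wy":0.001,"wz":-0.001,"gripper":0.04},{"dx":0.018,"dy":0.1065,"dz":-0.11,"wx":0,"wy":0.001,"wz":-0.001,"gripper":0.04},{"dx":0.018,"dy":0.1065,"dz":-0.115,"wx":0,"wy":0.001,"wz":-0.001,"gripper":0.04},{"dx":0.018,"dy":0.1065,"dz":-0.115,"wx":0,"wy":0.001,"wz":-0.001,"gripper":0.04}])

```text
time: 7.85
eef_pos: [0.5379, 0.1654, 0.1227]
orientation: [180.0, 0.1, -168.2]
wrist_force: [-0.4, -0.3, -0.9]
grip_width: 0.573
```

```bash
python3 - <<'E'
from plant import r
import cv2,numpy as np
o=r.get_obs();print(o["eef_pos"],o["orientation"],o["wrist_force"])
for n in ("wrist","side"):
    f=r.grab_frame(n); cv2.imwrite(f"pics/h_{n}.png",f["pixels"][...,::-1]); np.savez(f"h_{n}.npz",**f)
im=cv2.imread("pics/h_side.png")[100:200,250:350];a=cv2.resize(im,None,fx=5,fy=5,interpolation=cv2.INTER_CUBIC)
im=cv2.imread("pics/h_wrist.png")[195:385,225:325];b=cv2.resize(im,(263,500),interpolation=cv2.INTER_CUBIC)
cv2.imwrite("pics/h_both.png",np.hstack([a,b]))
E
```

```text
[0.53792411 0.16536659 0.12271403] [ 1.79991319e+02  9.17827819e-02 -1.68185065e+02] [-0.44383138 -0.34889843 -0.90518324]
```

View pics/h_both.png

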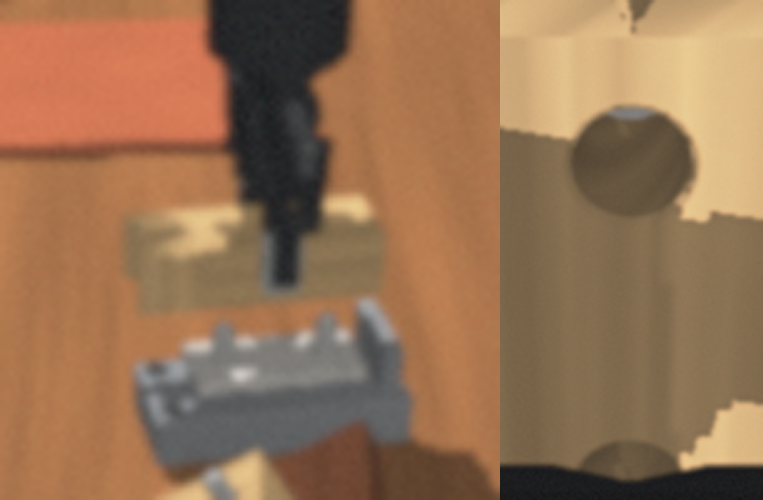

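Above the mount and aligned: both studs are visible in the side view under the pin. I make a small correction and descend onto the tips.

>>> carry_out(rows=[{"dx":-0.001,"dy":0.0013,"dz":-0.01,"wx":0,"wy":0,"wz":0,"gripper":0.04},{"dx":-0.001,"dy":0.0013,"dz":-0.018,"wx":0,"wy":0,"wz":0,"gripper":0.04},{"dx":-0.001,"dy":0.0013,"dz":-0.023,"wx":0,"wy":0,"wz":0,"gripper":0.04},{"dx":-0.001,"dy":0.0013,"dz":-0.027,"wx":0,"wy":0,"wz":0,"gripper":0.04},{"dx":-0.001,"dy":0.0013,"dz":-0.03,"wx":0,"wy":0,"wz":0,"gripper":0.04}])

```text
time: 8.57
eef_pos: [0.5372, 0.167, 0.0927]
orientation: [180.0, 0.1, -168.2]
wrist_force: [-0.9, 0.3, -1.0]
grip_width: 0.574
```

No side force with the underside about 63 mm up, which is below the stud tips, so the studs are in the holes. Continuing.

>>> carry_out(rows=[{"dx":0,"dy":0,"dz":-0.004,"wx":0,"wy":0,"wz":0,"gripper":0.04},{"dx":0,"dy":0,"dz":-0.008,"wx":0,"wy":0,"wz":0,"gripper":0.04},{"dx":0,"dy":0,"dz":-0.012,"wx":0,"wy":0,"wz":0,"gripper":0.04},{"dx":0,"dy":0,"dz":-0.015,"wx":0,"wy":0,"wz":0,"gripper":0.04}])

```text
time: 9.07
eef_pos: [0.5372, 0.167, 0.0774]
orientation: [180.0, 0.1, -168.2]
wrist_force: [-0.9, -0.1, -1.5]
grip_width: 0.573
```

```bash
python3 - <<'E'
from plant import r
import cv2,numpy as np
for n in ("wrist","side"):
    f=r.grab_frame(n); cv2.imwrite(f"pics/i_{n}.png",f["pixels"][...,::-1])
im=cv2.imread("pics/i_side.png")[100:200,250:350];a=cv2.resize(im,None,fx=5,fy=5,interpolation=cv2.INTER_CUBIC)
im=cv2.imread("pics/i_wrist.png")[195:385,225:325];b=cv2.resize(im,(263,500),interpolation=cv2.INTER_CUBIC)
cv2.imwrite("pics/i_both.png",np.hstack([a,b]))
E
```

```text
(no output)
```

View pics/i_both.png

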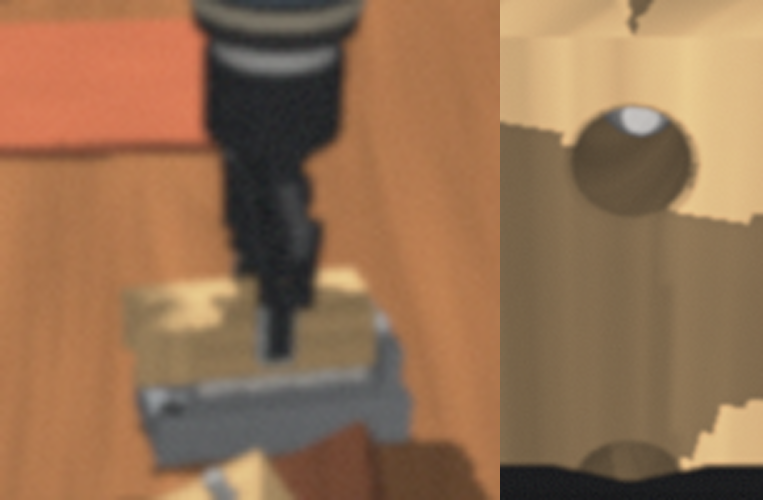

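The stud tip shows inside the hole and the pin is level. Pressing down in small steps.

>>> carry_out(rows=[{"dx":0,"dy":0,"dz":-0.002,"wx":0,"wy":0,"wz":0,"gripper":0.04},{"dx":0,"dy":0,"dz":-0.004,"wx":0,"wy":0,"wz":0,"gripper":0.04},{"dx":0,"dy":0,"dz":-0.006,"wx":0,"wy":0,"wz":0,"gripper":0.04}])

```text
time: 9.55
eef_pos: [0.5371, 0.167, 0.0717]
orientation: [180.0, 0.1, -168.2]
wrist_force: [-3.9, -0.3, 7.7]
grip_width: 0.575
```

>>> carry_out(rows=[{"dx":0,"dy":0,"dz":-0.0015,"wx":0,"wy":0,"wz":0,"gripper":0.04},{"dx":0,"dy":0,"dz":-0.0025,"wx":0,"wy":0,"wz":0,"gripper":0.04}])

```text
time: 9.8
eef_pos: [0.5372, 0.167, 0.0696]
orientation: [180.0, 0.1, -168.2]
wrist_force: [-3.6, -0.7, 8.3]
grip_width: 0.575
```

Plate resistance is about 9 N, as expected. Continuing until the stop.

>>> carry_out(rows=[{"dx":0,"dy":0,"dz":-0.0015,"wx":0,"wy":0,"wz":0,"gripper":0.04},{"dx":0,"dy":0,"dz":-0.0025,"wx":0,"wy":0,"wz":0,"gripper":0.04}])

```text
time: 10.05
eef_pos: [0.5371, 0.167, 0.0674]
orientation: [180.0, 0.2, -168.2]
wrist_force: [-4.0, -0.1, 8.6]
grip_width: 0.571
```

>>> carry_out(rows=[{"dx":0,"dy":0,"dz":-0.001,"wx":0,"wy":0,"wz":0,"gripper":0.04},{"dx":0,"dy":0,"dz":-0.0015,"wx":0,"wy":0,"wz":0,"gripper":0.04}])

```text
time: 10.3
eef_pos: [0.5371, 0.167, 0.0663]
orientation: [180.0, 0.2, -168.2]
wrist_force: [-3.8, 0.1, 7.8]
grip_width: 0.571
```

>>> carry_out(rows=[{"dx":0,"dy":0,"dz":-0.001,"wx":0,"wy":0,"wz":0,"gripper":0.04},{"dx":0,"dy":0,"dz":-0.002,"wx":0,"wy":0,"wz":0,"gripper":0.04}])

```text
time: 10.55
eef_pos: [0.5373, 0.167, 0.066]
orientation: [180.0, 0.2, -168.2]
wrist_force: [-16.1, -5.5, 43.4]
grip_width: 0.571
```

```bash
python3 - <<'E'
from plant import r
import cv2,numpy as np
for n in ("wrist","side"):
    f=r.grab_frame(n); cv2.imwrite(f"pics/j_{n}.png",f["pixels"][...,::-1])
im=cv2.imread("pics/j_side.png")[100:200,250:350];a=cv2.resize(im,None,fx=5,fy=5,interpolation=cv2.INTER_CUBIC)
im=cv2.imread("pics/j_wrist.png")[195:385,225:325];b=cv2.resize(im,(263,500),interpolation=cv2.INTER_CUBIC)
cv2.imwrite("pics/j_both.png",np.hstack([a,b]))
E
```

```text
(no output)
```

View pics/j_both.png

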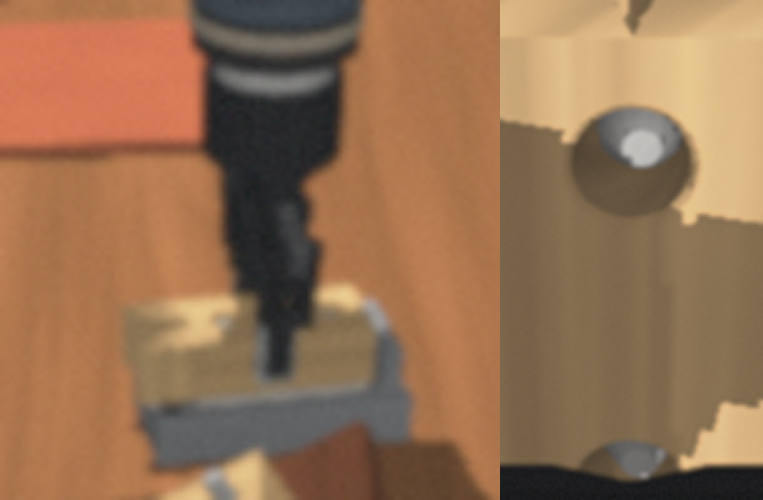

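Hard stop at TCP z 0.066 (43 N). Both stud tips show in their holes. I ease off, open and retreat straight up.

>>> carry_out(rows=[{"dx":0,"dy":0,"dz":0.0005,"wx":0,"wy":0,"wz":0,"gripper":0.04},{"dx":0,"dy":0,"dz":0.0005,"wx":0,"wy":0,"wz":0,"gripper":0.06},{"dx":0,"dy":0,"dz":0.0005,"wx":0,"wy":0,"wz":0,"gripper":0.07},{"dx":0,"dy":0,"dz":0.0005,"wx":0,"wy":0,"wz":0,"gripper":0.08},{"dx":0,"dy":0,"dz":0.0005,"wx":0,"wy":0,"wz":0,"gripper":0.08}])

```text
time: 11.28
eef_pos: [0.5372, 0.167, 0.0664]
orientation: [180.0, 0.2, -168.2]
wrist_force: [0.1, 0.3, 0.7]
grip_width: 0.937
```

>>> carry_out(rows=[{"dx":0,"dy":0,"dz":0.02,"wx":0,"wy":0,"wz":0,"gripper":0.082},{"dx":0,"dy":0,"dz":0.05,"wx":0,"wy":0,"wz":0,"gripper":0.082},{"dx":0,"dy":0,"dz":0.09,"wx":0,"wy":0,"wz":0,"gripper":0.082},{"dx":0,"dy":0,"dz":0.14,"wx":0,"wy":0,"wz":0,"gripper":0.082},{"dx":0,"dy":0,"dz":0.18,"wx":0,"wy":0,"wz":0,"gripper":0.082},{"dx":-0.02,"dy":0,"dz":0.2,"wx":0,"wy":0,"wz":0,"gripper":0.082},{"dx":-0.02,"dy":0,"dz":0.2,"wx":0,"wy":0,"wz":0,"gripper":0.082}])

```text
time: 12.15
eef_pos: [0.5173, 0.1672, 0.268]
orientation: [179.9, 0.4, -168.2]
wrist_force: [-0.5, 0.4, -0.4]
grip_width: 0.961
```

```bash
python3 - <<'E'
from plant import r
import cv2,numpy as np
o=r.get_obs();print(o["eef_pos"],o["wrist_force"])
for n in ("wrist","side"):
    f=r.grab_frame(n); cv2.imwrite(f"pics/k_{n}.png",f["pixels"][...,::-1]); np.savez(f"k_{n}.npz",**f)
im=cv2.imread("pics/k_side.png")[100:200,250:350];a=cv2.resize(im,None,fx=5,fy=5,interpolation=cv2.INTER_CUBIC)
cv2.imwrite("pics/k_s.png",a)
E
```

```text
[0.51725471 0.16723294 0.26801555] [-0.53586997  0.35873066 -0.39165414]
```

View pics/k_s.png

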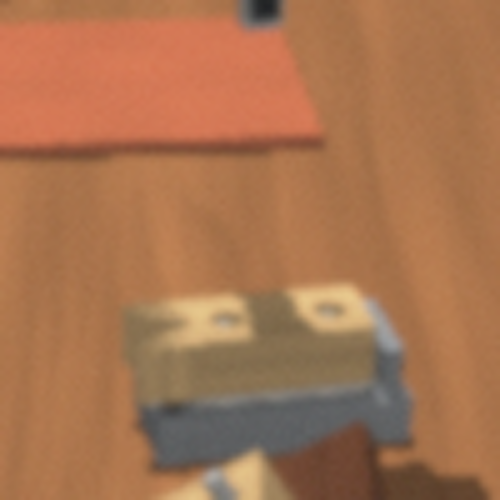

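View pics/k_wrist.png

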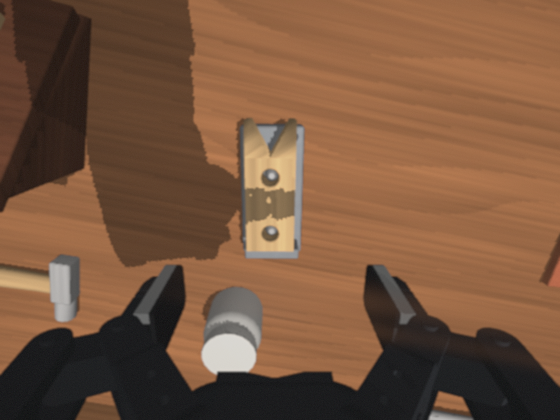

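View pics/k_side.png

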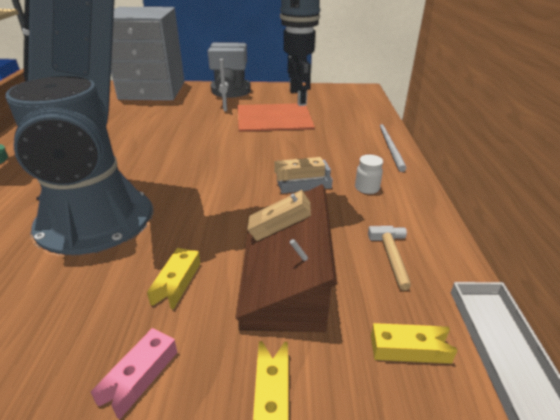

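```bash
python3 - <<'E'
from h import *; from plant import r
W=np.load("k_wrist.npz");S=np.load("k_side.npz")
for s,w in(((228,320),(270.5,177)),((331,309),(270.5,233))):
    p,e=tri(ray(S,(s[0]+.5)/5-.5+250,(s[1]+.5)/5-.5+100),ray(W,*w));print(np.round(p*1e3,1),np.round(e,1))
print(r.close_job())
E
```

```text
[515.4 162.8  73.8] [0. 0.]
[573.8 174.8  74.8] [0.1 0.1]
the job is handed in; nothing more can be done
None
```

I took the V-notched pin off its peg along the peg axis and turned it upright. I set it on the mount's two studs with the notch away from the stop. I then pressed it down against about 9 N of plate resistance until it stopped hard at 43 N, eased off, let go and backed straight up. The job was handed in at about 12 s on the robot's clock.

**Height and tilt:** after release, the two holes on the pin's top triangulated at 73.8 and 74.8 mm above the table, against the expected 74. The 1 mm difference is within camera accuracy, so the pin looks level and fully down.

**Position:** the hole midpoint came out about 2 mm from the stud midpoint I measured earlier. Both studs show inside their holes, and the notch points away from the stop.

**Plate:** I could not read its travel directly. It is inferred from the hard stop and from the pin's final height.

**Other objects:** in the last pictures the plain block, hammer and jar look where they were at the start. I checked that by eye only. The wrist force was back near zero, with the gripper open and clear.

**While gripping:** as the jaws closed on the pin at the rack, the wrist force rose to about 17 N along the peg. It went away as soon as the lift began.

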